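# Hang the wafer basket on the rail carriage and send it to the drain station

## Task

Lift the loaded wafer basket by the blue tab on its handle and hang it by the handle bar across both prongs of the carriage hook, setting it down gently, and let go. Then slide the carriage, basket hanging on it, along the rail until its white pointer points at the orange drain tag. Keep the basket upright and leave the other things on the bench where they are.

Things in the scene. Friction and masses are not known exactly. Their poses are not given: they have to be found in the camera images.
- basket: loose white wafer basket with six dark wafers and a rigid blue bail handle, 0.25 kg. Origin under its centre, z up. Box 69 (x) by 84 (y) by 55 mm high; the bail has legs at y = -46 and +46 mm and a level 10 mm round bar along y, centre line 135 mm above the base. On the bar's middle stands a flat blue grip tab, 10 mm thick (x), 30 mm wide (y), its top 184 mm above the base
- basket_bar (a point): centre of the bail's level bar, 135 mm above the basket's base; bar runs along basket y, 10 mm thick
- basket_tab (a point): point in the blue tab to grip it, 165 mm above the basket's base; tab is 10 mm thick along basket x; its top is 19 mm higher
- hook (a point): two-pronged steel hook on the carriage, open upward. Origin: middle of the seat, on the prongs' flat top, 200 mm above the table; y along the rail, -x to the prong tips and robot. Prongs 8 mm wide, 10 mm thick, at y = -17 and +17 mm; seat from x = -13 to +13 mm, between a front lip and a back stop, each 8 mm thick and 14 mm high. When hung, the bar's centre is 5 mm above this origin
- carriage: carriage on the rail: black block with grey top, 40 (x) by 70 mm (y), 180 to 248 mm above the table; the hook is part of it. Origin on the rail's axis, 200 mm above the table, in the middle of its length, 80 mm behind the hook's seat; y along the rail. It slides along the rail up to 125 mm either side of the rail's middle, against about 1.5 N of friction
- pointer (a point): tip of the short white pointer behind the carriage (hook +x side), in the middle of the carriage's length, 36 mm behind the rail's axis, 234 mm above the table
- rail: fixed transfer rail, origin on the table below its middle; y along the rail, +x away from the robot. A 16 mm bar, axis 200 mm above the table, on end posts 185 mm either side of its middle
- drain_mark: fixed orange drain station: origin on the table straight below the rail's axis at the station's place; y along the rail. Its tag, on a thin post 38 to 68 mm behind the rail, is 20 mm wide along the rail, centred on y = 0, 228 to 240 mm high; an orange 60 x 90 mm drip tray, 12 mm high, lies on the table under the hook's path
- drain_mark_tag (a point): middle of the front edge of the orange tag
- rinse_mark: fixed green rinse station, same shape and sizes as the orange one, at the other side of the rail; not to be used
- spare_carrier: empty white plastic wafer carrier, 69 x 84 x 55 mm, without any handle, origin under its centre; bystander
- dish: shallow round glass dish, 90 mm across, 16 mm high, origin under its centre; bystander
- solvent_bottle: amber bottle, 60 mm across, 150 mm high, origin under its centre; bystander
- jar: white jar with blue cap, 64 mm across, 80 mm high, origin under its centre; bystander
- driver: screwdriver lying on the table, origin under its middle; bystander
Mind the look-alikes: they are no part of the job. Leave any purple look-alike of the basket alone.

How it is judged:
By the outcome, as a careful person would: the job done as asked, in the order asked, and still so for the second after the job is handed in, with the robot touching nothing.
It also fails if it takes over 58 s, if anything falls off the work surface, if the arm or the gripper's body presses on something with over 40 N, if the wrist force passes 120 N, or if a joint passes its speed limit or range.

## Robot

A 6-joint arm with a two-finger parallel gripper is mounted at the origin on the work surface. World frame = base frame: x ahead of the robot, y to its left, z up, the work surface at z = 0. Lengths are in m, angles in rad, forces in N, time in s.
With the tool pointing down it reaches from about 0.375 to 0.9 m from the base axis. Payload 3.1 kg.
Tool frame: the origin (TCP) lies midway between the tips of the shut fingers; the grasp point (between the pads) lies 19 mm behind it; z points along the fingers, y is the line along which they close (so a half turn about z gives the same grasp; the last joint's range is limited). The gripper opens to 87 mm and grips with 3 to 60 N. Pads are 19 mm wide; open, the fingers measure 117 mm over their backs; the gripper's body (75 mm by 190 mm) begins 51 mm behind the grasp point.
Start: joints at [-1.423, 0.527, 1.433, -0, 1.181, -0.178], TCP at [0.2, -0.592, 0.223] pointing down, gripper open.
Joint ranges: [-3.08, 3.08], [-0.75, 2.2], [0.22, 2.44], [-1.43, 4.57], [0, 2.65], [-2.85, 2.85]. Speed limits (rad/s): [2.79, 2.79, 3.14, 3.14, 3.14, 3.14].

## Interface

Orientations are given as a unit quaternion [x, y, z, w].
In Python, from rig import robot gives the robot as it stands. The module is installed in compiled form; this text tells all that it offers.
- The arm moves only by the tool play_rows, never from a script. Its arguments are lists of equal length, an entry for each row: "gripper": the closure, from -1 (fully open) to 1 (shut); "delta_pos": the shift along the tool's x, y, z in cm, a list of three; "turn": the turn, a rotation vector about the tool's x, y, z in rad, a list of three. A call has 1 to 12 rows; each row is the pose to reach, as a shift and turn from the pose commanded when the call began, along the tool's axes at that moment; what a row does not reach only later rows make up. A row lasts 1/8 s, in which the tool goes at most 62.5 mm and 10.7 degrees, less where a joint would pass 70% of its speed; a pose out of reach is approached as far as the arm can. A call with a gripper value outside its range is refused whole. The fingers move at their own pace and stop on an object; "squeeze" is the grip in N (left out, the last holds). Time passes only in rows, so rows that repeat a pose let the fingers close. It gives the time, the measured TCP pose, the force, the opening and the grip force at its end, in the units of the state.
- robot.get_obs(): the state, without advancing time (a new reading comes with each control period).
- robot.camera(name): name is "scene" or "side" or "wrist"; returns a dict with "color" (384x512x3 uint8, red, green, blue), "vfov" (degrees; the focal length in pixels is half the picture's height over the tangent of half this angle, whatever the lens; pixels are square), "cx", "cy" (the principal point, pixels), "k1" (the pictures are not rectified: a ray, as slopes to the right and down, at radius r is drawn at 1 + k1 r^2 times it, then the intrinsics apply), "R" (3x3) and "t" (3): a world point X has camera coordinates R X + t. Camera axes: x right, y down, z forward; pixel columns grow to the right and rows downward; lengths in m; the calibration is good to about 2 mm. A picture is of the moment at which its call begins. There is no depth.
- robot.hand_in(): hands the job in; it is judged then, once.
The state is a dict: "time": time; "q": joint angles; "joint_velocities": joint speeds; "joint_torque": joint torques, N m; "position": TCP position; "tool_rot": TCP orientation; "ft_force": force on the tool from outside, world axes, zero at the start; "moment": the same for the moment, N m; "grip_width": finger opening in m; "grip_force": force on a finger pad.
Only numpy, scipy, OpenCV 4.12 (cv2) and the standard library are available. Lean on these libraries where they do the work, as an engineer would, in place of code of your own. Each camera call takes 0.05 s, during which the arm holds its last target. There are 200 camera calls.

## Working session

There is one attempt and no reset: what is moved stays moved. The work goes in short steps, Python scripts to look and compute and a tool call to move; the robot and the scene stay as the last step left them, time stands still between calls to the robot, and variables do not carry over. Pictures are saved under pics/ and viewed, at most 10 in all, crops included, and the job is handed in when it is done.

Besides the shell and the picture viewer there is one more tool, called after "Call:" by a JSON object that holds its "fn" and its "kwargs", one argument or row to a line. play_rows: Moves the arm, as the interface text tells. Its arguments: {"type":"object","properties":{"gripper":{"type":"array","items":{"type":"number"}},"delta_pos":{"type":"array","items":{"type":"array","items":{"type":"number"}}},"turn":{"type":"array","items":{"type":"array","items":{"type":"number"}}},"squeeze":{"type":"number"}},"required":["gripper","delta_pos","turn"]}

```bash
mkdir -p pics
cat > h.py <<'E'
import numpy as np, cv2, json
from rig import robot
from scipy.spatial.transform import Rotation as Ro
def snap(name,tag):
    c=robot.camera(name); cv2.imwrite(f'pics/{tag}.png',c['color'][:,:,::-1])
    np.savez(f'pics/{tag}.npz',**{k:v for k,v in c.items()}); return c
def load(tag): return dict(np.load(f'pics/{tag}.npz'))
def K(c):
    f=192/np.tan(np.radians(float(c['vfov']))/2); return f
def ray(c,u,v):
    f=K(c); d=np.array([(u-c['cx'])/f,(v-c['cy'])/f]); s=d.copy()
    for _ in range(30): s=d/(1+c['k1']*(s@s))
    R=c['R']; o=-R.T@c['t']; return o,R.T@np.array([s[0],s[1],1])
def atz(c,u,v,z):
    o,d=ray(c,u,v); return o+d*(z-o[2])/d[2]
def tri(*obs):
    A=0;b=0
    for c,u,v in obs:
        o,d=ray(c,u,v); d=d/np.linalg.norm(d);P=np.eye(3)-np.outer(d,d);A=A+P;b=b+P@o
    X=np.linalg.solve(A,b); return X,[proj(c,X)-[u,v] for c,u,v in obs]
def proj(c,X):
    p=c['R']@np.array(X)+c['t']; s=p[:2]/p[2]; s=s*(1+c['k1']*(s@s)); return s*K(c)+[float(c['cx']),float(c['cy'])]
E
python3 - <<'E'
from h import *
a=snap('scene','sc0');b=snap('side','si0')
for c in(a,b): print(c['vfov'],c['cx'],c['cy'],c['k1'],-c['R'].T@c['t'],c['R'][2])
cv2.imwrite('pics/v0.png',np.vstack([cv2.resize(x['color'][:,:,::-1],(800,600))[:, :] for x in (a,)]))
cv2.imwrite('pics/v1.png',cv2.resize(b['color'][:,:,::-1],(800,600)))
o=robot.get_obs();print(o)
E
```

```text
56.47409311922492 256.9007460416957 193.55787174761568 0.006328871510627912 [0.92107341 0.52268476 0.90892156] [-0.40968427 -0.50889838 -0.75708734]
53.57257713973211 256.1943961023939 194.64670009773295 -0.11678194290977219 [0.21493072 0.81132808 1.0871032 ] [ 0.2490884  -0.62958724 -0.73591771]
{'time': 0.1, 'q': array([-1.42349333e+00,  5.28403903e-01,  1.43378472e+00, -1.32349037e-05,
        1.18139617e+00, -1.78468453e-01]), 'joint_velocities': array([-0.00075012, -0.003165  , -0.00341274,  0.00096184,  0.00039123,
        0.00112623]), 'joint_torque': array([ 5.24294660e-05, -4.40985525e+01, -1.77150464e+01,  6.35485305e-02,
        5.34067419e-02, -4.85454143e-05]), 'position': array([ 0.19996846, -0.59144323,  0.22164727]), 'tool_rot': array([ 9.86762527e-01,  1.62168812e-01,  9.40208625e-06, -9.96046335e-04]), 'ft_force': array([ 0.64781057, -0.40644943,  0.43859159]), 'moment': array([-0.00718102, -0.01392073,  0.00402073]), 'grip_force': 0.0, 'grip_width': 0.08677280484593654}
```

View pics/v0.png

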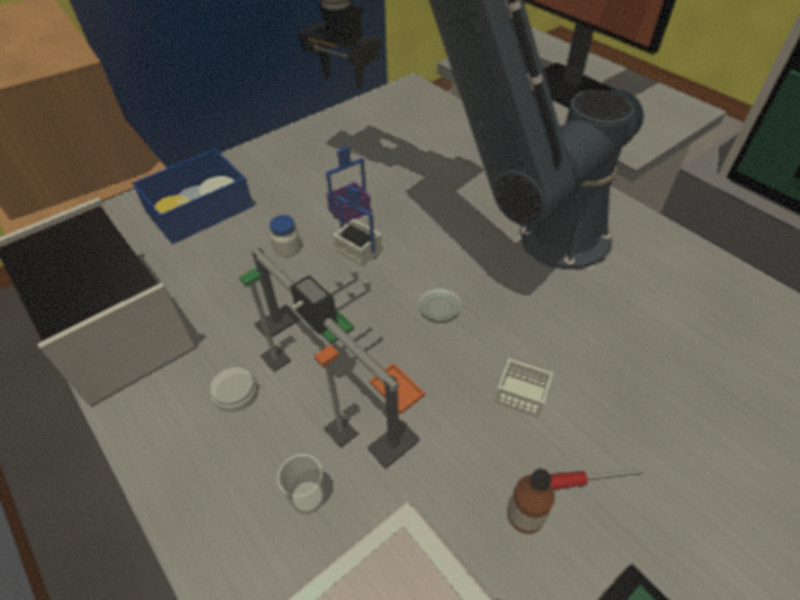

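View pics/v1.png

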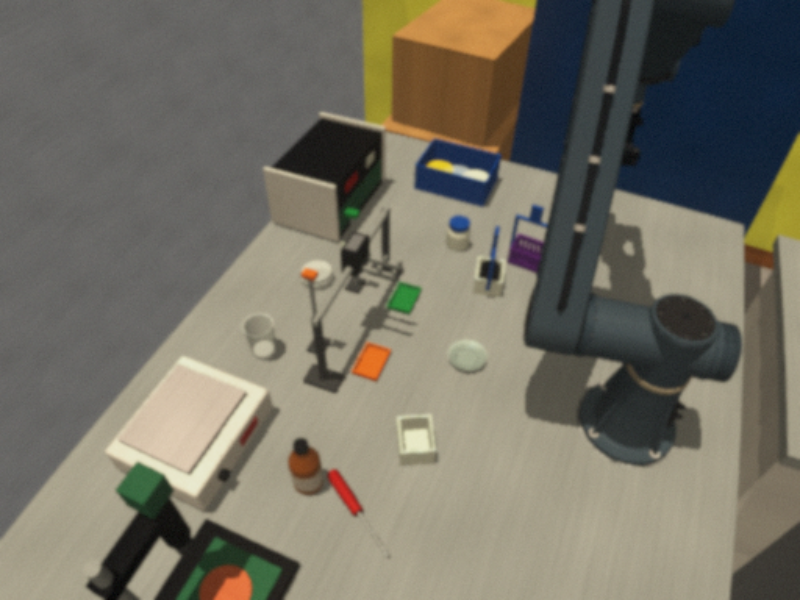

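Scene view: the white basket's box is at about (357,238) and the purple look-alike's at (347,203). In the side view they are at (490,275) and (527,250). The white one with the bail fits the description. The rail runs from (260,255) to (395,385) in the scene view. I'll enlarge both areas to confirm.

Run:
```python
from h import *
a=load('sc0')['color'][:,:,::-1];b=load('si0')['color'][:,:,::-1]
# scene crop cols 190-260 rows 85-175 ; side crop cols 295-365, rows 125-195
z=lambda im,u,v,w,h,s:cv2.resize(im[v:v+h,u:u+w],None,fx=s,fy=s,interpolation=cv2.INTER_CUBIC)
cv2.imwrite('pics/v2.png',np.hstack([z(a,200,90,57,85,7),z(b,300,125,57,85,7)]))
cv2.imwrite('pics/v3.png',np.hstack([z(a,150,150,130,150,3.07)[:460],z(b,180,125,130,150,3.07)[:460]]))
```

```text
(no output)
```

View pics/v2.png

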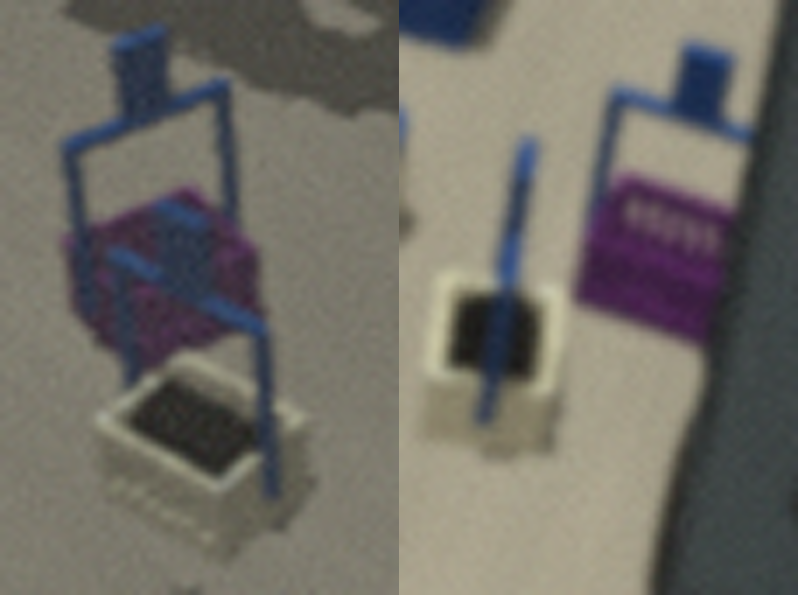

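View pics/v3.png

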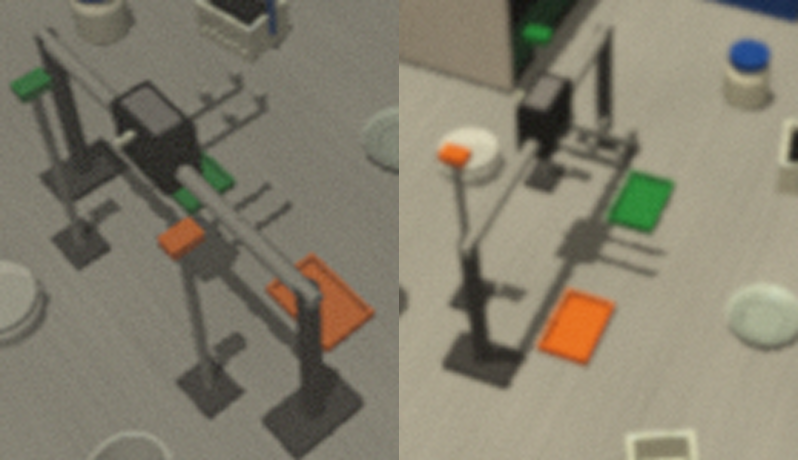

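Left crop: white basket with dark wafers and a blue bail, bar ends at (118,255) and (265,328). The purple look-alike is behind it and stays untouched. Right crop: carriage, hook lips at (235,78) and (260,102), pointer tip at (122,140), orange tag at (182,238).

```bash
cat >> h.py <<'E'
def pk(u0,v0,s,x,y): return u0+(x+.5)/s-.5, v0+(y+.5)/s-.5
E
python3 - <<'E'
from h import *
np.set_printoptions(precision=4,suppress=True)
a=load('sc0');b=load('si0')
A=lambda x,y:pk(200,90,7,x,y); B=lambda x,y:pk(300,125,7,x-399,y)
S=lambda x,y:pk(150,150,3.07,x,y); T=lambda x,y:pk(180,125,3.07,x-399,y)
p=[atz(a,*A(*q),.135) for q in((118,255),(265,328))];d=p[1]-p[0]
print('bar',p,np.mean(p,0),np.linalg.norm(d),np.degrees(np.arctan2(d[1],d[0])))
for n,c,F,qs in(('sc',a,A,((98,420),(185,357),(305,415),(220,485))),('si',b,B,((432,280),(568,292),(552,395),(425,372)))):
    r=np.array([atz(c,*F(*q),.055) for q in qs]);print(n,'box',r.mean(0),[np.linalg.norm(r[i]-r[i-1]) for i in range(4)],[np.degrees(np.arctan2(*(r[i]-r[i-1])[[1,0]])) for i in range(4)])
print('tabtop',tri((a,*A(178,210)),(b,*B(528,140))), atz(a,*A(178,210),.184))
n,f=[tri((a,*S(*x)),(b,*T(*y))) for x,y in(((312,290),(468,245)),((43,36),(608,28)))]
print('rail',n,f)
for c,F,x,y in((a,S,(312,290),(43,36)),(b,T,(468,245),(608,28))):
    u,v=atz(c,*F(*x),.203),atz(c,*F(*y),.203);d=v-u;print(u,v,(u+v)/2,np.linalg.norm(d),np.degrees(np.arctan2(d[1],d[0])))
print('carr top',[atz(a,*S(*q),.248) for q in((115,97),(150,82),(193,120),(158,136))])
print('pointer',atz(a,*S(122,140),.234))
print('tag',[atz(a,*S(*q),.24) for q in((160,240),(185,222),(206,232),(181,249))], atz(b,*T(455,152),.24))
print('lips',[atz(a,*S(*q),.214) for q in((235,77),(262,99))],'stops',[atz(a,*S(*q),.214) for q in((205,97),(230,119))])
print('traysc',np.mean([atz(a,*S(*q),.012) for q in((312,253),(373,311),(328,348),(266,292))],0),'si',np.mean([atz(b,*T(*q),.012) for q in((570,290),(615,303),(585,362),(540,348))],0))
E
```

```text
bar [array([ 0.4142, -0.3221,  0.135 ]), array([ 0.3925, -0.2323,  0.135 ])] [ 0.4034 -0.2772  0.135 ] 0.09236201456910699 103.58592313412454
sc box [ 0.4049 -0.2753  0.055 ] [np.float64(0.07990371139847467), np.float64(0.06308084224186238), np.float64(0.07766349093917259), np.float64(0.06484893269581085)] [np.float64(-76.3805791957392), np.float64(-170.3545481524445), np.float64(105.01055136232539), np.float64(11.756090879454241)]
si box [ 0.4055 -0.2719  0.055 ] [np.float64(0.07548587721376379), np.float64(0.07787228032224115), np.float64(0.08520946091377986), np.float64(0.07073530662071485)] [np.float64(-75.18571088651154), np.float64(-163.29069479942083), np.float64(99.81572999245475), np.float64(9.277877020299357)]
tabtop (array([ 0.407 , -0.277 ,  0.1882]), [array([-0.3132, -0.7957]), array([-0.2614,  0.6944])]) [ 0.4057 -0.2776  0.184 ]
rail (array([0.6493, 0.1618, 0.2063]), [array([0.0732, 0.1851]), array([ 0.0798, -0.1259])]) (array([ 0.6635, -0.2195,  0.1991]), [array([-0.0676, -0.1529]), array([-0.0446,  0.1182])])
[0.6478 0.1596 0.203 ] [ 0.6651 -0.2148  0.203 ] [ 0.6564 -0.0276  0.203 ] 0.3747685455793426 -87.35763263556635
[0.6509 0.1599 0.203 ] [ 0.6617 -0.2157  0.203 ] [ 0.6563 -0.0279  0.203 ] 0.3757861414474011 -88.34973212668629
carr top [array([ 0.6722, -0.0663,  0.248 ]), array([ 0.6408, -0.062 ,  0.248 ]), array([ 0.6376, -0.0042,  0.248 ]), array([ 0.6687, -0.0082,  0.248 ])]
pointer [ 0.6882 -0.0346  0.234 ]
tag [array([0.7215, 0.072 , 0.24  ]), array([0.6978, 0.0702, 0.24  ]), array([0.691, 0.088, 0.24 ]), array([0.7141, 0.0887, 0.24  ])] [0.7057 0.0796 0.24  ]
lips [array([ 0.5658, -0.0492,  0.214 ]), array([ 0.5635, -0.013 ,  0.214 ])] stops [array([ 0.5998, -0.0465,  0.214 ]), array([ 0.5983, -0.0121,  0.214 ])]
traysc [0.5756 0.0748 0.012 ] si [0.5715 0.0767 0.012 ]
```

```bash
cat >> h.py <<'E'
def plan(pos,yawx):
    """deltas (cm, rad) from current measured pose to TCP pos with tool-x at world angle yawx deg, pointing down"""
    o=robot.get_obs(); R0=Ro.from_quat(o['tool_rot'])
    a=np.radians(yawx); x=np.array([np.cos(a),np.sin(a),0]);z=np.array([0,0,-1.]);R1=Ro.from_matrix(np.c_[x,np.cross(z,x),z])
    print('dpos',np.round(R0.inv().apply(np.array(pos)-o['position'])*100,2),'turn',np.round((R0.inv()*R1).as_rotvec(),4),'t',o['time'])
E
python3 - <<'E'
from h import *
a=load('sc0')
print('purple tab',atz(a,*pk(200,90,7,140,38),.184),[atz(a,*pk(200,90,7,*q),.135) for q in((68,145),(225,85))])
plan((.404,-.276,.29),103)
E
```

```text
purple tab [ 0.3381939  -0.40235817  0.184     ] [array([ 0.38235445, -0.41139785,  0.135     ]), array([ 0.28965145, -0.40110715,  0.135     ])]
dpos [ 29.43 -23.37  -6.78] turn [-1.3000e-03 -1.7000e-03 -1.4719e+00] t 0.1
```

Call:
{"fn": "play_rows", "kwargs": {
  "gripper": [-1,-1,-1,-1,-1,-1,-1,-1,-1,-1,-1,-1],
  "delta_pos": [
    [0,0,-4],
    [3,-2,-6.8],
    [7,-5,-6.8],
    [11,-9,-6.8],
    [15,-12,-6.8],
    [19,-15,-6.8],
    [23,-18,-6.8],
    [27,-21,-6.8],
    [29.4,-23.4,-6.8],
    [29.4,-23.4,-6.8],
    [29.4,-23.4,-6.8],
    [29.4,-23.4,-6.8]
  ],
  "turn": [
    [0,0,-0.15],
    [0,0,-0.3],
    [0,0,-0.45],
    [0,0,-0.6],
    [0,0,-0.75],
    [0,0,-0.9],
    [0,0,-1.05],
    [0,0,-1.2],
    [0,0,-1.35],
    [0,0,-1.47],
    [0,0,-1.47],
    [0,0,-1.47]
  ]
}}

```text
time: 1.6
position: [0.4035, -0.2765, 0.2904]
tool_rot: [0.624, 0.781, 0.0, -0.0]
ft_force: [-0.0, -0.7, -0.2]
grip_width: 0.0871
grip_force: 0.0
```

Run:
```python
from h import *
w=snap('wrist','w1'); o=robot.get_obs(); print(o['position'],o['tool_rot'],-w['R'].T@w['t'],w['R'][2],w['vfov'])
for X in((.404,-.276,.184),(.404,-.276,.055)): print(proj(w,X))
cv2.imwrite('pics/v4.png',cv2.resize(w['color'][:,:,::-1],(800,600),interpolation=cv2.INTER_CUBIC))
```

```text
[ 0.40347037 -0.2766504   0.290395  ] [ 6.24112390e-01  7.81334561e-01  2.24135877e-05 -1.69122069e-04] [ 0.38620468 -0.1970558   0.45253153] [ 0.06553155 -0.28756256 -0.95551734] 70.96017835117539
[252.81562782 192.8511937 ]
[252.84530845 168.02477772]
```

View pics/v4.png

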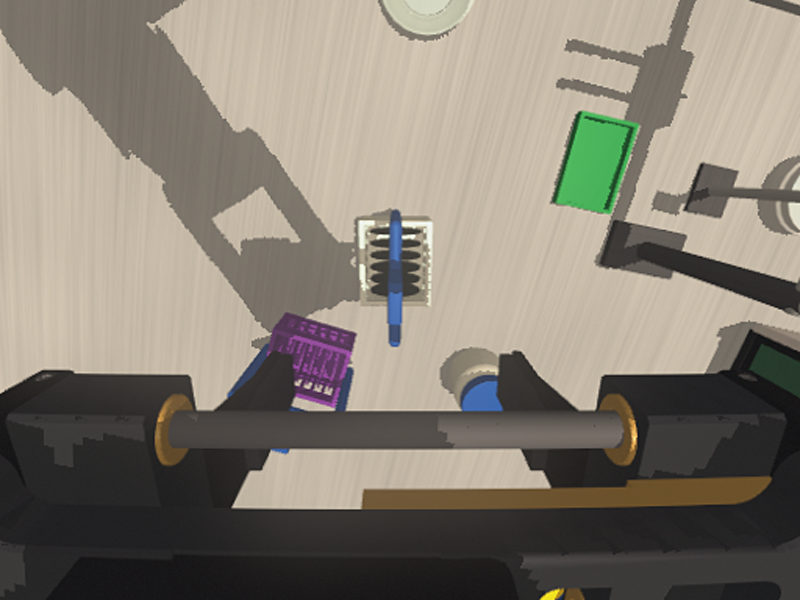

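The wrist view shows the tab at (395,300) and the box centre at (395,261), both where I predicted them, with the bar in line with the tool. I'm descending and gripping.

Call:
{"fn": "play_rows", "kwargs": {
  "gripper": [-1,-1,-1,-1,-1,0.4,0.7,1,1,1,1,1],
  "delta_pos": [
    [0,0,5],
    [0,0,10],
    [0,0,13],
    [0,0,14.2],
    [0,0,14.2],
    [0,0,14.2],
    [0,0,14.2],
    [0,0,14.2],
    [0,0,14.2],
    [0,0,14.2],
    [0,0,14.2],
    [0,0,14.2]
  ],
  "turn": [
    [0,0,0],
    [0,0,0],
    [0,0,0],
    [0,0,0],
    [0,0,0],
    [0,0,0],
    [0,0,0],
    [0,0,0],
    [0,0,0],
    [0,0,0],
    [0,0,0],
    [0,0,0]
  ],
  "squeeze": 30
}}

```text
time: 3.15
position: [0.4037, -0.2763, 0.1485]
tool_rot: [0.623, 0.782, 0.0, -0.0]
ft_force: [-0.9, -1.1, -0.6]
grip_width: 0.0252
grip_force: 0.0
```

Call:
{"fn": "play_rows", "kwargs": {
  "gripper": [1,1,1,1,1,1],
  "delta_pos": [
    [0,0,0],
    [0,0,0],
    [0,0,0],
    [0,0,0],
    [0,0,-1],
    [0,0,-2]
  ],
  "turn": [
    [0,0,0],
    [0,0,0],
    [0,0,0],
    [0,0,0],
    [0,0,0],
    [0,0,0]
  ]
}}

```text
time: 3.9
position: [0.4036, -0.2762, 0.1691]
tool_rot: [0.623, 0.782, 0.0, -0.0]
ft_force: [0.3, 0.4, -3.1]
grip_width: 0.0094
grip_force: 30.0
```

Run:
```python
from h import *
plan((.47,-.04,.265),92.1)
```

```text
dpos [21.55 11.74 -9.59] turn [-0.0002 -0.0003  0.1883] t 3.9
```

Call:
{"fn": "play_rows", "kwargs": {
  "gripper": [1,1,1,1,1,1,1,1,1,1,1,1],
  "delta_pos": [
    [0,0,-3],
    [0,0,-6],
    [1,0.5,-9],
    [4,2,-9.6],
    [7,4,-9.6],
    [10,5.5,-9.6],
    [13,7,-9.6],
    [16,8.7,-9.6],
    [19,10.3,-9.6],
    [20.7,11.2,-9.6],
    [21.5,11.7,-9.6],
    [21.5,11.7,-9.6]
  ],
  "turn": [
    [0,0,0],
    [0,0,0],
    [0,0,0],
    [0,0,0.03],
    [0,0,0.06],
    [0,0,0.09],
    [0,0,0.12],
    [0,0,0.15],
    [0,0,0.17],
    [0,0,0.188],
    [0,0,0.188],
    [0,0,0.188]
  ]
}}

```text
time: 5.4
position: [0.4699, -0.0405, 0.2649]
tool_rot: [0.693, 0.721, -0.0, 0.0]
ft_force: [-0.2, -0.1, -2.8]
grip_width: 0.0095
grip_force: 30.0
```

Run:
```python
from h import *
w=snap('wrist','w2'); a=snap('scene','sc2'); b=snap('side','si2'); o=robot.get_obs(); print(o['position'],o['tool_rot'],o['ft_force'])
cv2.imwrite('pics/v5.png',cv2.resize(w['color'][:,:,::-1],(800,600),interpolation=cv2.INTER_CUBIC))
z=lambda im,u,v,w,h,s:cv2.resize(im[v:v+h,u:u+w,::-1],None,fx=s,fy=s,interpolation=cv2.INTER_CUBIC)
cv2.imwrite('pics/v6.png',np.hstack([z(a['color'],150,120,100,140,4),z(b['color'],200,120,100,140,4)]))
```

```text
[ 0.46970223 -0.04136988  0.2646498 ] [ 6.94129992e-01  7.19849636e-01 -1.68812395e-04  1.67141685e-04] [ 1.34732249e-03  4.66120005e-01 -3.81701254e+00]
```

View pics/v5.png

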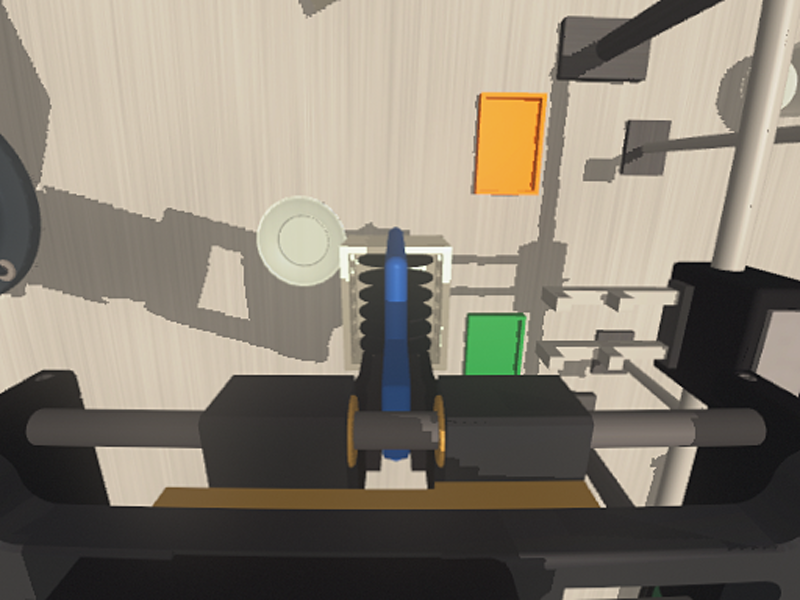

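View pics/v6.png

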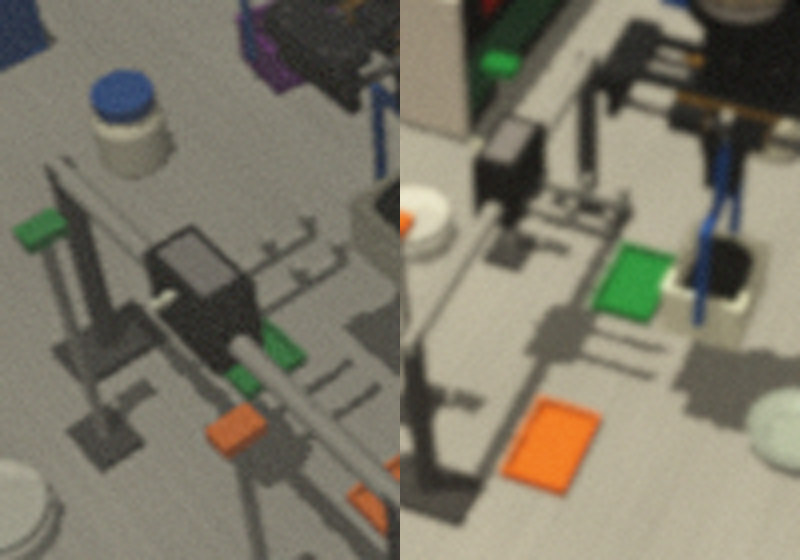

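The wrist view shows the hook clearly, with lips near (550,297) and (545,355) and stops near (612,297) and (605,355). I'll draw the predicted hook outline on a crop to refine its pose.

```bash
cat >> h.py <<'E'
def hookpts(sx,sy,yaw):
    c,s=np.cos(np.radians(yaw)),np.sin(np.radians(yaw)); W=lambda x,y,z:(sx+c*x-s*y,sy+s*x+c*y,z)
    L=[]
    for y0 in(-17,17):
        for (x1,x2) in((-21,-13),(13,21)):
            L.append([W(x/1e3,(y0+d)/1e3,.214) for x,d in((x1,-4),(x2,-4),(x2,4),(x1,4))])
        L.append([W(x/1e3,(y0+d)/1e3,.2) for x,d in((-13,-4),(13,-4),(13,4),(-13,4))])
    return L
E
python3 - <<'E'
from h import *
w=load('w2'); s=7;u0,v0,W,H=340,178,57,70
im=cv2.resize(w['color'][v0:v0+H,u0:u0+W,::-1],None,fx=s,fy=s,interpolation=cv2.INTER_CUBIC)
ov=im.copy()
for q in hookpts(.578,-.036,2.1):
    p=np.array([(proj(w,X)-[u0,v0]+.5)*s-.5 for X in q]);cv2.polylines(ov,[p.round().astype(int)],True,(0,0,255),1); print(p.round())
cv2.imwrite('pics/v7.png',np.hstack([im,ov]))
E
```

```text
[[ 87. 398.]
 [150. 397.]
 [158. 338.]
 [ 94. 339.]]
[[355. 397.]
 [417. 396.]
 [428. 338.]
 [365. 338.]]
[[110. 351.]
 [304. 351.]
 [313. 295.]
 [117. 295.]]
[[119. 138.]
 [185. 138.]
 [194.  74.]
 [127.  73.]]
[[398. 138.]
 [463. 138.]
 [475.  74.]
 [409.  74.]]
[[141. 104.]
 [343. 105.]
 [352.  44.]
 [148.  43.]]
```

View pics/v7.png

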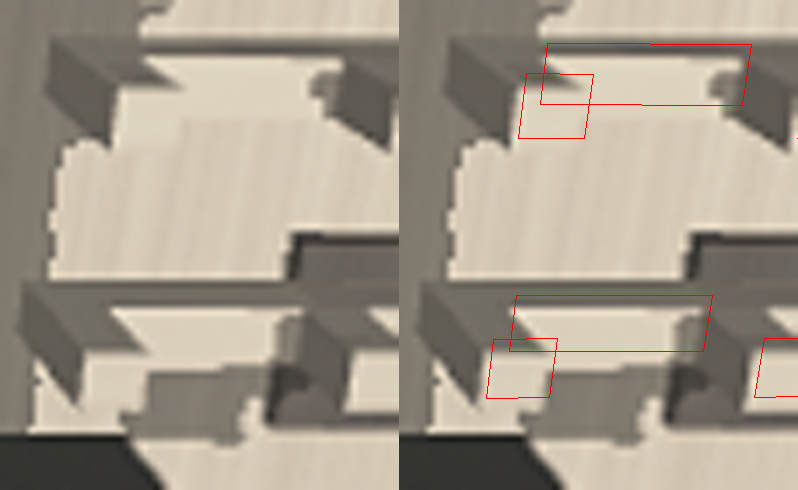

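Measured against the crop, the hook outline needs to shift about -1.2 mm in x and -1.6 mm in y. That puts the seat at (0.577, -0.038), which agrees with the pointer estimate.

Run:
```python
from h import *
plan((.577,-.038,.2635),92.1)
```

```text
dpos [-0.05 10.73  0.11] turn [-0.      0.0005 -0.0003] t 5.55
```

Call:
{"fn": "play_rows", "kwargs": {
  "gripper": [1,1,1,1,1,1,1,1,1,1,1,1],
  "delta_pos": [
    [0,2,0.1],
    [0,4,0.1],
    [0,6,0.1],
    [0,8,0.1],
    [0,10,0.1],
    [0,10.7,0.1],
    [0,10.7,0.1],
    [0,10.7,1.1],
    [0,10.7,2.1],
    [0,10.7,2.8],
    [0,10.7,3.3],
    [0,10.7,3.3]
  ],
  "turn": [
    [0,0,0],
    [0,0,0],
    [0,0,0],
    [0,0,0],
    [0,0,0],
    [0,0,0],
    [0,0,0],
    [0,0,0],
    [0,0,0],
    [0,0,0],
    [0,0,0],
    [0,0,0]
  ]
}}

```text
time: 7.05
position: [0.5764, -0.0366, 0.231]
tool_rot: [0.694, 0.72, -0.0, -0.001]
ft_force: [-0.3, 0.5, -2.2]
grip_width: 0.0097
grip_force: 30.0
```

Run:
```python
from h import *
w=snap('wrist','w3');b=snap('side','si3');o=robot.get_obs();print(o['position'],o['ft_force'])
z=lambda im,u,v,w,h,s:cv2.resize(im[v:v+h,u:u+w,::-1],None,fx=s,fy=s,interpolation=cv2.INTER_CUBIC)
cv2.imwrite('pics/v8.png',np.hstack([z(w['color'],180,120,190,140,2.8)[:392],z(b['color'],200,120,65,98,4)[:392]]))
```

```text
[ 0.57692095 -0.03670799  0.23169432] [ 0.36050327 -0.05372814 -2.79733358]
```

View pics/v8.png

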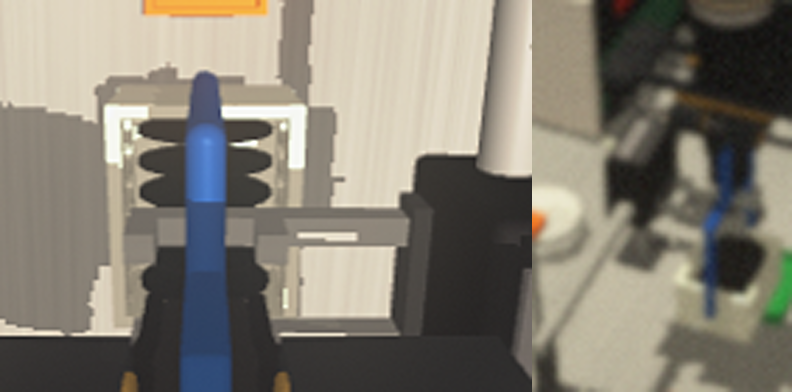

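The bar at column 205 sits midway between the lip (155) and the stop (255). I'm lowering it gently.

Call:
{"fn": "play_rows", "kwargs": {
  "gripper": [1,1,1,1,1,1],
  "delta_pos": [
    [0,0,0.4],
    [0,0,0.7],
    [0,0,0.9],
    [0,0,1.05],
    [0,0,1.15],
    [0,0,1.15]
  ],
  "turn": [
    [0,0,0],
    [0,0,0],
    [0,0,0],
    [0,0,0],
    [0,0,0],
    [0,0,0]
  ]
}}

```text
time: 7.9
position: [0.5767, -0.0366, 0.22]
tool_rot: [0.694, 0.72, -0.0, -0.0]
ft_force: [0.1, -0.7, -3.4]
grip_width: 0.0104
grip_force: 30.0
```

Call:
{"fn": "play_rows", "kwargs": {
  "gripper": [1,1,1,1],
  "delta_pos": [
    [0,0,0.05],
    [0,0,0.1],
    [0,0,0.15],
    [0,0,0.15]
  ],
  "turn": [
    [0,0,0],
    [0,0,0],
    [0,0,0],
    [0,0,0]
  ]
}}

```text
time: 8.4
position: [0.5769, -0.0367, 0.2192]
tool_rot: [0.694, 0.72, 0.0, 0.0]
ft_force: [-1.3, 0.4, 2.6]
grip_width: 0.0095
grip_force: 30.0
```

Seated: the load has gone from the wrist to the hook. Opening the fingers to about 40 mm, then raising clear.

Call:
{"fn": "play_rows", "kwargs": {
  "gripper": [0.7,0.4,0.1,0.1,0.1,0.1,0.1,0.1,0.1,0.1,0.1,0.1],
  "delta_pos": [
    [0,0,0],
    [0,0,0],
    [0,0,0],
    [0,0,0],
    [0,0,0],
    [0,0,0],
    [0,0,-0.5],
    [0,0,-1.5],
    [0,0,-3],
    [0,0,-5],
    [0,0,-7],
    [0,0,-7]
  ],
  "turn": [
    [0,0,0],
    [0,0,0],
    [0,0,0],
    [0,0,0],
    [0,0,0],
    [0,0,0],
    [0,0,0],
    [0,0,0],
    [0,0,0],
    [0,0,0],
    [0,0,0],
    [0,0,0]
  ]
}}

```text
time: 9.9
position: [0.5781, -0.037, 0.2913]
tool_rot: [0.694, 0.72, 0.001, 0.003]
ft_force: [-0.1, -0.0, -0.3]
grip_width: 0.0388
grip_force: 0.0
```

Run:
```python
from h import *
o=robot.get_obs();print(o['position'],o['grip_width'],o['ft_force'])
plan((.657,-.115,.29),92.1)
a=snap('scene','sc4');b=snap('side','si4')
z=lambda im,u,v,w,h,s:cv2.resize(im[v:v+h,u:u+w,::-1],None,fx=s,fy=s,interpolation=cv2.INTER_CUBIC)
cv2.imwrite('pics/v9.png',np.hstack([z(a['color'],150,140,100,140,4),z(b['color'],180,120,100,140,4)]))
```

```text
[ 0.5781359  -0.03698459  0.29129744] 0.03883725680603469 [-0.14054879 -0.03192286 -0.27479972]
dpos [-8.09  7.59  0.18] turn [0.0055 0.0017 0.0004] t 9.9
```

View pics/v9.png

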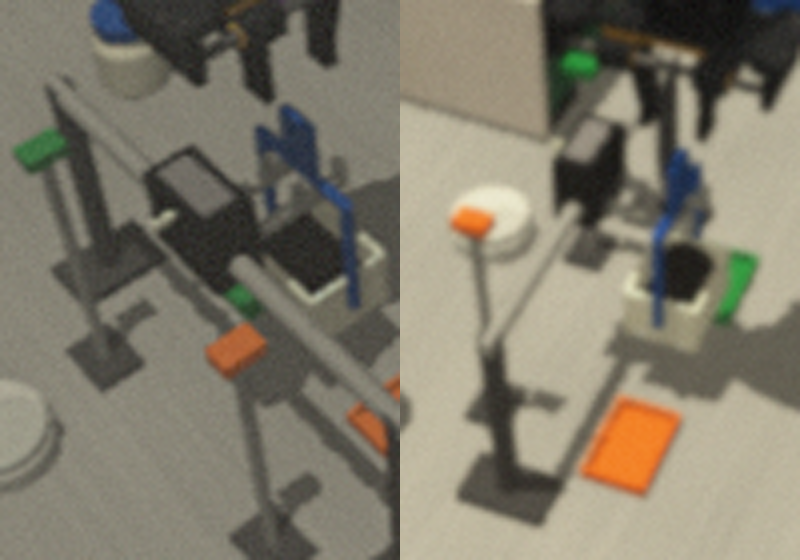

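The basket hangs upright on both prongs, the fingers are clear, the pointer tip is at (155,227) and the orange tag at (237,348) in the left crop. I've used all 10 pictures, so from here I measure with code: fit the tag's outline, then push the carriage.

```bash
cat > tag.py <<'E'
from h import *
from scipy.optimize import least_squares
yaw=np.radians(2.1);ex=np.array([np.cos(yaw),np.sin(yaw),0]);ey=np.array([-ex[1],ex[0],0]);mid=np.array([.6565,-.028,0])
def box(c,s,x,y,z):
    pts=np.array([proj(c,mid+ex*a+ey*(s+b)+[0,0,h]) for a in x for b in y for h in z],np.float32)
    H=cv2.convexHull(pts);m=cv2.moments(H);return np.array([m['m10'],m['m01']])/m['m00'],m['m00']
def tagfit(tags):
    D=[]
    for t in tags:
        c=load(t);hsv=cv2.cvtColor(c['color'],cv2.COLOR_RGB2HSV).astype(int)
        m=((hsv[...,0]<14)&(hsv[...,1]>130)&(hsv[...,2]>90)).astype(np.uint8)
        p=proj(c,mid+ex*.053+ey*.107+[0,0,.234]);n,l,st,ce=cv2.connectedComponentsWithStats(m)
        i=1+np.argmin(np.hypot(*(ce[1:]-p).T));D.append((c,ce[i]));print(t,ce[i],st[i,4],box(c,.107,(.038,.068),(-.01,.01),(.228,.24)))
    for d in [[x] for x in D]+[D]:
        r=least_squares(lambda v:np.concatenate([box(c,v[0],(.038+v[1],.068+v[1]),(-.01,.01),(.228,.24))[0]-q for c,q in d]),[.107,0]);print('tag s,dx',r.x,r.cost)
E
python3 - <<'E'
from tag import *
tagfit(['sc4','si4'])
a=load('sc4');P=atz(a,*pk(150,140,4,155,227),.234)-mid;print('pointer s,x',P@ey,P@ex)
H=np.array([.5768,-.0376,0])-mid;print('hook s,x',H@ey,H@ex)
E
```

```text
sc4 [208.66666667 226.8974359 ] 117 (array([210.02960764, 228.16394517]), 140.92720719520003)
si4 [197.62 175.44] 50 (array([197.93380743, 175.79259073]), 71.988663533004)
tag s,dx [0.10200392 0.00019836] 1.033988346376811e-05
tag s,dx [0.10593045 0.00165588] 3.651162769129628e-10
tag s,dx [0.10338669 0.00104209] 0.4091336615885703
pointer s,x -0.006460727414986713 0.03535950293768254
hook s,x -0.006673048996362566 -0.07999825258774183
```

Call:
{"fn": "play_rows", "kwargs": {
  "gripper": [0.4,0.7,1,1,1,1,1,1,1,1],
  "delta_pos": [
    [-1.5,0,0],
    [-3.5,1.5,0],
    [-5.5,3.5,0],
    [-7.2,5.5,0],
    [-8.1,7.6,0],
    [-8.1,7.6,1],
    [-8.1,7.6,3],
    [-8.1,7.6,5],
    [-8.1,7.6,6.9],
    [-8.1,7.6,6.9]
  ],
  "turn": [
    [0,0,0],
    [0,0,0],
    [0,0,0],
    [0,0,0],
    [0,0,0],
    [0,0,0],
    [0,0,0],
    [0,0,0],
    [0,0,0],
    [0,0,0]
  ]
}}

```text
time: 11.25
position: [0.6528, -0.114, 0.2166]
tool_rot: [0.694, 0.72, -0.002, -0.003]
ft_force: [-0.4, -0.7, 1.0]
grip_width: 0.0009
grip_force: 0.0
```

Call:
{"fn": "play_rows", "kwargs": {
  "gripper": [1,1,1],
  "delta_pos": [
    [0,0,-0.2],
    [0,0,-0.2],
    [0,0,-0.2]
  ],
  "turn": [
    [0,0,0],
    [0,0,0],
    [0,0,0]
  ]
}}

```text
time: 11.62
position: [0.656, -0.1149, 0.2225]
tool_rot: [0.694, 0.72, 0.0, 0.001]
ft_force: [-0.8, 0.9, -0.3]
grip_width: 0.0007
grip_force: 0.0
```

Run:
```python
from tag import *
o=robot.get_obs();print(o['position'],o['ft_force']); print((o['position']-mid)@ey,(o['position']-mid)@ex)
R=Ro.from_quat(o['tool_rot']).as_matrix();print(R.T@ey,R.T@ex,R.T@[0,0,1])
plan((.657,-.09,.222),92.1)
```

```text
[ 0.65599487 -0.11490654  0.22251057] [-0.77675914  0.91782804 -0.28807177]
-0.08682966108573188 -0.003689370552923463
[ 9.99999707e-01  4.47056342e-04 -6.21693025e-04] [-4.46108887e-04  9.99998740e-01  1.52329714e-03] [-6.22373241e-04  1.52301935e-03 -9.99998647e-01]
dpos [2.49 0.19 0.05] turn [0.0015 0.0006 0.0004] t 11.625
```

Call:
{"fn": "play_rows", "kwargs": {
  "gripper": [1,1,1,1,1,1,1,1,1,1,1,1],
  "delta_pos": [
    [1.2,0.1,0],
    [2.4,0.2,0],
    [2.9,0.2,0],
    [3.2,0.2,0],
    [3.5,0.2,0],
    [3.8,0.2,0],
    [4.2,0.2,0],
    [4.7,0.2,0],
    [5.2,0.2,0],
    [5.7,0.2,0],
    [6.2,0.2,0],
    [6.7,0.2,0]
  ],
  "turn": [
    [0,0,0],
    [0,0,0],
    [0,0,0],
    [0,0,0],
    [0,0,0],
    [0,0,0],
    [0,0,0],
    [0,0,0],
    [0,0,0],
    [0,0,0],
    [0,0,0],
    [0,0,0]
  ]
}}

```text
time: 13.12
position: [0.6553, -0.0474, 0.2215]
tool_rot: [0.694, 0.72, 0.0, 0.0]
ft_force: [1.0, -2.3, -0.7]
grip_width: 0.0002
grip_force: 0.9
```

Call:
{"fn": "play_rows", "kwargs": {
  "gripper": [1,1,1,1,1,1,1,1,1,1,1,1],
  "delta_pos": [
    [0.5,0,0],
    [1,0,0],
    [1.5,0,0],
    [2,0,0],
    [2.5,0,0],
    [3,0,0],
    [3.5,0,0],
    [4,0,0],
    [4.5,0,0],
    [5,0,0],
    [5.3,0,0],
    [5.4,0,0]
  ],
  "turn": [
    [0,0,0],
    [0,0,0],
    [0,0,0],
    [0,0,0],
    [0,0,0],
    [0,0,0],
    [0,0,0],
    [0,0,0],
    [0,0,0],
    [0,0,0],
    [0,0,0],
    [0,0,0]
  ]
}}

```text
time: 14.62
position: [0.6531, 0.0065, 0.2216]
tool_rot: [0.694, 0.72, -0.0, -0.0]
ft_force: [0.4, -1.2, -0.4]
grip_width: 0.0004
grip_force: 0.8
```

```bash
cat >> tag.py <<'E'
def prof(tag,lo,hi,ref=None):
    c=load(tag);g=cv2.cvtColor(c['color'],cv2.COLOR_RGB2GRAY).astype(np.float32)
    S=np.arange(lo,hi,.001);out=0
    for x in(.026,.029,.032,.035):
        p=np.array([proj(c,mid+ex*x+ey*s+[0,0,.234]) for s in S],np.float32)
        v=cv2.remap(g,p[None,:,0],p[None,:,1],cv2.INTER_LINEAR)[0]
        out=out+v/4
    return S,out
def show(tag,lo,hi):
    S,v=prof(tag,lo,hi);print(tag,' '.join(f'{s*1e3:.0f}:{k:.0f}' for s,k in zip(S,v)))
E
python3 - <<'E'
from tag import *
o=robot.get_obs();print('tcp s',(o['position']-mid)@ey, o['ft_force'])
snap('scene','sc5');snap('side','si5')
show('sc4',-.03,.02);show('si4',-.03,.02);show('sc5',.055,.105);show('si5',.055,.105)
E
```

```text
tcp s 0.03464053333441087 [ 0.38395553 -1.23891084 -0.40329524]
sc4 -30:122 -29:122 -28:121 -27:121 -26:119 -25:115 -24:112 -23:109 -22:106 -21:101 -20:96 -19:92 -18:87 -17:86 -16:87 -15:93 -14:101 -13:113 -12:125 -11:135 -10:141 -9:144 -8:140 -7:132 -6:123 -5:111 -4:98 -3:86 -2:74 -1:64 0:54 1:48 2:46 3:45 4:44 5:44 6:44 7:43 8:43 9:43 10:44 11:45 12:46 13:45 14:45 15:45 16:44 17:43 18:42 19:43
si4 -30:86 -29:86 -28:86 -27:86 -26:86 -25:87 -24:88 -23:88 -22:89 -21:89 -20:91 -19:94 -18:97 -17:102 -16:107 -15:113 -14:118 -13:123 -12:128 -11:135 -10:140 -9:145 -8:148 -7:149 -6:150 -5:151 -4:152 -3:152 -2:152 -1:151 0:150 1:150 2:149 3:149 4:148 5:149 6:149 7:149 8:149 9:149 10:149 11:149 12:149 13:150 14:151 15:153 16:154 17:157 18:159 19:162
sc5 55:86 56:85 57:85 58:85 59:83 60:80 61:78 62:76 63:74 64:71 65:68 66:65 67:62 68:58 69:55 70:53 71:54 72:58 73:66 74:79 75:97 76:119 77:135 78:149 79:154 80:150 81:140 82:126 83:108 84:91 85:77 86:63 87:53 88:46 89:44 90:43 91:43 92:43 93:44 94:45 95:46 96:45 97:45 98:44 99:45 100:46 101:47 102:46 103:45 104:44
si5 55:156 56:157 57:159 58:161 59:164 60:168 61:172 62:176 63:180 64:184 65:187 66:190 67:192 68:195 69:197 70:198 71:199 72:199 73:200 74:200 75:199 76:199 77:198 78:197 79:195 80:192 81:188 82:184 83:181 84:178 85:175 86:173 87:172 88:172 89:173 90:174 91:176 92:178 93:180 94:180 95:180 96:180 97:180 98:181 99:180 100:180 101:179 102:179 103:180 104:181
```

Run:
```python
from tag import *
for t in('sc0','sc4','sc5','si0','si4','si5'):
    c=load(t);s=c['color'].astype(float);w=s[...,0]-s[...,2]
    p=proj(c,mid+ex*.053+ey*.104+[0,0,.234]);u,v=p.round().astype(int);r=11 if t[1]=='c' else 9
    w=w[v-r:v+r+1,u-r:u+r+1];w=np.clip(w-50,0,None);yy,xx=np.mgrid[v-r:v+r+1,u-r:u+r+1];ce=np.array([(w*xx).sum(),(w*yy).sum()])/w.sum()
    f=least_squares(lambda q:box(c,q[0],(.038+q[1],.068+q[1]),(-.01,.01),(.228,.24))[0]-ce,[.104,0])
    S=np.arange(.08,.125,.002);pr=[]
    g=(s[...,0]-s[...,2]).astype(np.float32)
    for q in S:
        P=np.array([proj(c,mid+ex*x+ey*q+[0,0,.24]) for x in(.044,.05,.056,.062)],np.float32);pr.append(cv2.remap(g,P[None,:,0],P[None,:,1],cv2.INTER_LINEAR).mean())
    print(t,ce,f.x,np.round(pr).astype(int))
```

```text
sc0 [208.42278091 226.43868651] [ 0.10059066 -0.00015223] [ 13  13  14  13  11  17  41  76 105 115 117 115 114 115 116 114 105  85
  63  49  34  16   9]
sc4 [208.43874601 226.47222645] [ 0.10069207 -0.00012296] [ 13  13  14  13  10  17  43  81 111 121 122 121 121 122 122 120 110  91
  70  51  33  16   9]
sc5 [208.50611081 226.46292776] [ 0.10039108 -0.00030982] [ 14  14  14  13  11  18  44  85 118 128 128 127 127 127 129 126 116  96
  73  55  36  18   9]
si0 [197.5550317  174.66932206] [0.10310999 0.00335883] [ 33  34  34  36  40  49  62  82 108 134 157 174 184 189 189 186 179 168
 152 132 110  88  67]
si4 [197.5683678  174.81595001] [0.10324613 0.00290008] [ 28  28  29  31  35  44  59  81 108 135 160 179 189 194 196 195 191 183
 169 148 123  99  76]
si5 [197.57433421 174.82470003] [0.10292585 0.00330705] [ 27  27  28  30  35  44  58  80 107 136 161 181 191 197 199 198 194 185
 171 149 124 100  77]
```

Call:
{"fn": "play_rows", "kwargs": {
  "gripper": [1,1,1,1,1,1,1,1,1],
  "delta_pos": [
    [0.3,0,0],
    [0.7,0,0],
    [1.1,0,0],
    [1.5,0,0],
    [1.9,0,0],
    [2.2,0,0],
    [2.4,0,0],
    [2.4,0,0],
    [2.4,0,0]
  ],
  "turn": [
    [0,0,0],
    [0,0,0],
    [0,0,0],
    [0,0,0],
    [0,0,0],
    [0,0,0],
    [0,0,0],
    [0,0,0],
    [0,0,0]
  ]
}}

```text
time: 15.85
position: [0.6524, 0.0306, 0.2214]
tool_rot: [0.694, 0.72, 0.0, -0.0]
ft_force: [0.8, 1.2, 0.6]
grip_width: 0.0002
grip_force: 0.0
```

Run:
```python
from tag import *
o=robot.get_obs();print('tcp s',(o['position']-mid)@ey, o['position'],o['ft_force'])
snap('scene','sc6');snap('side','si6')
show('sc6',.085,.125)
for t in('sc6','si6'):
    c=load(t);g=c['color'].astype(np.float32)
    for x in(.024,.028,.032,.035,.042,.05):
        S=np.arange(.08,.128,.002);P=np.array([proj(c,mid+ex*x+ey*q+[0,0,.236]) for q in S],np.float32)
        v=cv2.remap(g,P[None,:,0],P[None,:,1],cv2.INTER_LINEAR)[0]
        print(t,x,'B',v[:,2].round().astype(int),'R-B',(v[:,0]-v[:,2]).round().astype(int))
```

```text
tcp s 0.05870610431307366 [0.65235246 0.03059347 0.22137711] [0.81583217 1.16110354 0.64983902]
sc6 85:71 86:66 87:62 88:61 89:62 90:63 91:64 92:66 93:65 94:64 95:61 96:60 97:63 98:71 99:88 100:107 101:127 102:144 103:152 104:155 105:149 106:137 107:119 108:102 109:85 110:70 111:57 112:48 113:43 114:41 115:41 116:41 117:41 118:42 119:42 120:41 121:41 122:42 123:42 124:43
sc6 0.024 B [ 49  44  44  39  38  39  38  34  33  42  62  99 129 127 105  73  51  41
  36  37  37  42  43  46] R-B [ 1  2  2  6  8  7  9  6  4  4  9 19 26 25 23 15  7  5  3  3  5  5  5  3]
sc6 0.028 B [ 63  61  56  49  45  42  39  37  31  42  69 106 138 132 108  76  51  44
  45  40  43  38  38  39] R-B [-3 -4 -5  0  1  2  5  6  7  7 13 21 26 25 22 15  7  4  3  4  7  4  4  4]
sc6 0.032 B [ 59  63  62  52  44  50  53  57  54  48  71 106 130 130 108  77  53  37
  33  36  40  41  40  40] R-B [-2 -6 -8 -4  0  2  3  3  5  6  9 16 23 23 19 14  8  6  7  7  5  4  4  4]
sc6 0.035 B [ 62  62  66  59  59  66  77  90  83  76  79  99 121 130 106  81  56  41
  38  37  35  38  38  39] R-B [ 1  3  1  3  4  7 15 16 19 15 20 20 24 25 2
[... 914 characters left out ...]
5 125] R-B [31 32 33 33 32 31 32 33 33 33 34 36 38 40 42 41 40 39 38 37 34 34 32 28]
si6 0.035 B [201 198 195 194 192 191 190 186 182 179 177 169 161 153 145 137 133 131
 128 125 118 113 110 108] R-B [30 31 32 31 31 32 34 36 38 38 40 46 50 52 55 56 55 53 53 50 48 43 37 31]
si6 0.042 B [202 200 197 193 184 172 156 135 111  95  80  73  68  60  57  55  53  51
  54  58  62  68  78  86] R-B [ 30  31  33  37  45  56  71  88 112 126 139 144 148 154 150 145 140 129
 114  99  80  61  44  31]
si6 0.05 B [209 206 202 192 177 157 132 104  81  61  49  45  43  41  38  38  38  38
  44  52  66  85 104 120] R-B [ 27  29  33  43  58  78 106 136 160 181 194 198 200 200 198 191 177 160
 137 113  89  65  48  40]
```

The pointer is at s = 0.1033 and the tag centre at about 0.1025, so they agree within 1 mm. Backing off and rising.

Call:
{"fn": "play_rows", "kwargs": {
  "gripper": [1,1,1,1,1,1,1,1,1,1,1,1],
  "delta_pos": [
    [-0.5,0,0],
    [-1.5,0,0],
    [-3,0,0],
    [-4,0,-1],
    [-4,0,-4],
    [-4,0,-8],
    [-4,0,-12],
    [-4,0,-12],
    [-4,0,-12],
    [-4,0,-12],
    [-4,0,-12],
    [-4,0,-12]
  ],
  "turn": [
    [0,0,0],
    [0,0,0],
    [0,0,0],
    [0,0,0],
    [0,0,0],
    [0,0,0],
    [0,0,0],
    [0,0,0],
    [0,0,0],
    [0,0,0],
    [0,0,0],
    [0,0,0]
  ]
}}

```text
time: 17.45
position: [0.6536, -0.0098, 0.3407]
tool_rot: [0.694, 0.72, -0.0, -0.001]
ft_force: [-0.6, 0.1, 1.0]
grip_width: 0.0006
grip_force: 0.0
```

Run:
```python
from tag import *
snap('scene','sc7');show('sc7',.095,.113)
c=load('sc7');d=load('sc6');e=load('sc4')
# hanging basket: blue tab/bail centroid vs prediction shift
for t,s in((e,-.0066),(c,.1033)):
    h=cv2.cvtColor(t['color'],cv2.COLOR_RGB2HSV).astype(int);p=proj(t,mid-ex*.08+ey*s+[0,0,.235]);u,v=p.round().astype(int)
    m=(abs(h[...,0]-113)<12)&(h[...,1]>120);m=m[v-8:v+9,u-8:u+9];yy,xx=np.nonzero(m);print(p,xx.mean()-8+u-p[0],yy.mean()-8+v-p[1],m.sum())
```

```text
sc7 95:62 96:60 97:62 98:68 99:83 100:101 101:121 102:139 103:147 104:149 105:142 106:130 107:114 108:99 109:84 110:69 111:57 112:50
[224.85269204 173.59592086] -1.7415809332304377 -4.707031975296644 9
[252.45195997 197.40068832] -2.42070996755632 -2.025688316964988 32
```

```bash
python3 -c "
from rig import robot
print(robot.hand_in())"
```

```text
the job is handed in; nothing more can be done
None
```

The basket hangs by its bar on both prongs, released; the carriage's pointer measured within about 1 mm of the orange tag's middle, and I handed in at about 17.5 s of the 58 s limit (no verdict was returned).

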